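Vent the vacuum desiccator and weigh the dried sample

ROBOT

A 6-joint arm with a two-finger parallel gripper is mounted at the origin on a cart in front of the work surface, level with it; the furniture and walls round the work are solid. World frame = base frame: x ahead of the robot, y to its left, z up, the work surface at z = 0. Lengths are in m, angles in rad, forces in N, time in s.
With the tool pointing down it reaches from about 0.35 to 0.775 m from the base axis. Payload 7.3 kg.
Tool frame: the origin (TCP) lies at the very end of the fingers, on their centre line; the grasp point (between the pads) lies grip_point_offset behind it (grip_point_offset is the distance from the TCP to the grasp point, in m); z points along the fingers, y is the direction in which the jaws open and shut (so a half turn about z gives the same grasp; the last joint's range is limited). The gripper opens to 92 mm and grips with 3 to 60 N. Pads are 19 mm wide; open, the fingers measure 130 mm over their backs; the gripper's body (75 mm by 190 mm) begins 47 mm behind the grasp point.
Start: joints at [-1.411, 0.342, 1.524, -0, 1.275, -0.146], TCP at [0.158, -0.501, 0.227] pointing down, gripper open.
Joint ranges: [-2.53, 2.53], [-0.77, 2.02], [0.04, 2.7], [-1, 4.14], [0.28, 2.66], [-3.11, 3.11]. Speed limits (rad/s): [2.57, 2.57, 3.14, 3.14, 3.14, 3.14].

INTERFACE

Orientations are given as [roll, pitch, yaw] about the fixed x, y, z axes, in that order (R = Rz(yaw) Ry(pitch) Rx(roll)).
In Python, from cell import * gives the robot as it stands.
- The arm moves only by the shell command python3 -m inch 'ROWS' [OPENING] [FORCE]. ROWS is JSON, a list that holds one entry, the list of rows, each a list of 4 numbers: the shift along the tool's x, y, z in mm, then the turn about the tool's z in rad. In form: [[[x, y, z, roll], ...]]. A call has 1 to 10 rows; each row shifts and turns the commanded pose from where the row before left it, along the tool's axes as they then stand; what a row does not reach is not made up. A row lasts 1/8 s, in which the tool goes at most 62.5 mm and 10.7 degrees, less where a joint would pass 70% of its speed; a pose out of reach is approached as far as the arm can. A call with a gripper value outside its range is refused whole. OPENING is the closure, from -1 (fully open) to 1 (shut), set as the call begins (- or left out, the last holds). The fingers move at their own pace and stop on an object; FORCE is the grip in N (left out, the last holds). Time passes only in rows, so rows that do not move let the fingers close. It gives the time, the measured TCP pose, the force and the opening at its end, in the units of the state.
- observe(): the state, without advancing time (a new reading comes with each control period).
- read_camera(name): name is "side" or "top" or "wrist"; returns a dict with "img" (420x560x3 uint8, blue, green, red), "fx", "fy", "cx", "cy" (pixels), "k1" (the pictures are not rectified: a ray, as slopes to the right and down, at radius r is drawn at 1 + k1 r^2 times it, then the intrinsics apply), "eye" and "rotation" of the camera in the world; the wrist camera has in their place "T_tool_cam" (4x4, takes a point from camera to tool coordinates, whose origin is the TCP and whose axes are the flange's). Camera axes: x right, y down, z forward; pixel columns grow to the right and rows downward; lengths in m; the calibration is good to about 2 mm. A picture is of the moment at which its call begins: read the wrist's pose just before it. There is no depth.
- hand_in(): hands the job in, once; it reports no verdict.
Trained networks look in the newest picture that a camera, given by its name, has taken for a name from the list of things; names that differ only in an ending like _2 or _b are one class to them, and where a whole thing is asked for, a point or a joint stands for the part that bears it (a point fixed in the world has none). Each returns a list of dicts, best first, with "conf" (0 to 1); they miss things now and then, are a little off and sometimes report something else, mostly with a low value. They report only what shows in the picture. A call takes as long as a camera call.
- boxes_of(camera, label): "at" ([row, column] in pixels, amid what is visible of it).
- place_of(camera, label): "at" ([row, column] in pixels: a listed point, or the origin of a listed thing).
The state is a dict: "time": time; "qpos": joint angles; "qvel": joint speeds; "joint_efforts": joint torques, N m; "tool_pos": TCP position; "tool_rot": TCP orientation; "contact_force": force on the tool from outside, world axes, zero at the start; "torque": the same for the moment, N m; "opening": finger opening in m.
Only numpy, scipy, OpenCV 4.12 (cv2) and the standard library are available. Lean on these libraries where they do the work, as an engineer would, in place of code of your own. Each camera call takes 0.05 s, during which the arm holds its last target. There are 200 camera calls.

TASK

The sample in the vacuum desiccator is dry and has to be weighed. Turn the red vent tap on the desiccator's lid fully open to let the vacuum go, lift the lid off by its black grip and set it down gently, upright, in the middle of the round green mat; then take the amber bottle out and stand it gently in the middle of the balance's round steel pan, leaving the other things on the bench where they are.

Things in the scene. Friction and masses are not known exactly. Their poses are not given: they have to be found in the camera images.
- desiccator: Base of the vacuum desiccator, fixed to the bench: a clear round dish 190 mm across its rim and 80 mm high, mouth 150 mm wide, with a white plate inside whose top is 30 mm above the bench. Origin: centre of its underside, on the bench.
- lid_grip (a point): Centre of the black grip on top of the desiccator's lid: an upright block 40 mm long (along the point's x), 16 mm thick (along y), 30 mm high; the point lies half-way up, 27 mm above the lid's flat top and 115 mm above the foot of the lid. x points from the grip to the vent tap, 58 mm away; a plugged port stands as far off on the other side.
- tap_grip (a point): Middle of the vent tap's red handle, on the lid beside the grip: an upright bar 48 mm long (along the point's x, which turns with the tap), 12 mm thick (along y) and 26 mm high. The point lies half-way up the bar, on the vertical axis about which it turns, 29 mm above the lid's flat top; the nearest side of the black grip is 38 mm from it.
- vent_tap (a joint): Angle of the vent tap. 0 = shut (bar pointing along the line from grip to tap), growing as it turns counter-clockwise seen from above, to its stop at 1.45 rad, fully open (bar crosswise). It turns stiffly (0.06 N m) and stays where it is left; the vacuum is gone from about 1.1 rad.
- sample_center (a point): Centre, half-way up, of the amber screw-cap bottle: 45 mm in diameter, 98 mm high, about 0.12 kg; the body is straight to about 65 mm above its foot, then narrows to the 25 mm black cap. Stands upright on the white plate inside the desiccator, near its middle.
- mat: Flat round green mat, fixed, 200 mm across, 4 mm thick, with a white dot in the middle. Origin: centre of its underside, on the bench. A lid set down on it stands 134 mm high over the bench, grip and tap included.
- pan (a point): Centre of the upper face of the balance's round steel pan, 100 mm across, 50 mm above the bench. The balance is a white box 170 x 160 mm, 38 mm high, fixed, with its dark display on the side toward the robot.
- ethanol: Bystander: white bottle with orange cap, 56 mm across, 128 mm high. Origin: centre of its underside.
- timer: Bystander: white bench timer, 67 x 63 x 19 mm. Origin: centre of its underside.
- film_carton: Bystander: teal and white carton, 62 x 115 x 60 mm. Origin: centre of its underside.
- lid: The lid as a whole: clear, hollow, about 0.5 kg, blue flange 190 mm across. Origin: centre of the foot of its skirt (142 mm across), which stands 18 mm deep in the base's mouth, 4 mm play all round. The bottle stands up into it: raise it 75 mm straight up before moving sideways. With the tap shut the vacuum holds it fast.
- sample: The amber bottle as a whole. Origin: centre of its underside, 49 mm below its centre.

How it is judged:
By the outcome, as a careful person would: the job done as asked, in the order asked, and still so for the second after the job is handed in, with the robot touching nothing.
It also fails if it takes over 72 s, if anything falls off the work surface, if the arm or the gripper's body presses on something with over 40 N, if the wrist force passes 120 N, or if a joint passes its speed limit or range.

## Working session

There is one attempt and no reset: what is moved stays moved. The work goes in short steps, Python scripts to look and compute and a shell command to move; the robot and the scene stay as the last step left them, time stands still between calls to the robot, and variables do not carry over. Pictures are saved under pics/ and viewed, about 8 in all and at most 12, crops included, and the job is handed in when it is done.

```bash
ls; mkdir -p pics; cat > h.py <<'E'
from cell import *
import numpy as np, cv2
from scipy.spatial.transform import Rotation as R
def cam(name):
    s=observe(); c=read_camera(name)
    if name=="wrist":
        T=np.array(c["T_tool_cam"]); Rt=R.from_euler('xyz',s["tool_rot"]).as_matrix()
        c["rotation"]=Rt@T[:3,:3]; c["eye"]=Rt@T[:3,3]+np.array(s["tool_pos"])
    return c
def ray(c,at):
    K=np.array([[c["fx"],0,c["cx"]],[0,c["fy"],c["cy"]],[0,0,1.]])
    p=cv2.undistortPoints(np.array([[[at[1],at[0]]]],float),K,np.array([c["k1"],0,0,0.]))[0,0]
    return np.array(c["eye"]),np.array(c["rotation"]).reshape(3,3)@np.array([p[0],p[1],1])
def hit(c,at,z):
    e,d=ray(c,at); return e+d*(z-e[2])/d[2]
def px(c,P):
    Rm=np.array(c["rotation"]).reshape(3,3)
    q=Rm.T@(np.array(P)-np.array(c["eye"])); x,y=q[0]/q[2],q[1]/q[2]; k=1+c["k1"]*(x*x+y*y)
    return [c["fy"]*y*k+c["cy"],c["fx"]*x*k+c["cx"]]
E
python3 - <<'E'
from h import *
s=observe(); print({k:np.round(v,3).tolist() for k,v in s.items()})
hz=dict(desiccator=0,lid_grip=.177,tap_grip=.179,mat=0,pan=.05,ethanol=0,timer=0,film_carton=0,lid=.062,sample_center=.079,sample=.03)
for n in ("top","side"):
    c=cam(n); cv2.imwrite(f"pics/{n}0.png",c["img"]); print(n,np.round(c["eye"],3))
    for l in hz:
        for r in place_of(n,l)[:2]: print(l,np.round(r["at"],1),round(r["conf"],2),np.round(hit(c,r["at"],hz[l]),4))
E
```

```text
pics
{'time': 0.0, 'qpos': [-1.411, 0.343, 1.525, 0.0, 1.275, -0.146], 'qvel': [0.0, 0.001, -0.0, -0.0, 0.001, 0.0], 'joint_efforts': [0.001, -43.123, -24.422, 0.072, 0.056, -0.0], 'tool_pos': [0.158, -0.5, 0.226], 'tool_rot': [-3.14, -0.0, 0.306], 'contact_force': [-0.029, -0.105, -0.055], 'torque': [0.026, 0.024, 0.011], 'opening': 0.091}
top [ 0.463 -0.174  0.977]Traceback (most recent call last):
  File "<stdin>", line 7, in <module>
  File "h.py", line 15, in hit
    e,d=ray(c,at); return e+d*(z-e[2])/d[2]
        ~~~^^^^^^
  File "h.py", line 13, in ray
    return np.array(c["eye"]),np.array(c["rotation"]).reshape(3,3)@np.array([p[0],p[1],1])
                              ~~~~~~~~~~~~~~~~~~~~~~~~~~~~~~~^^^^^
ValueError: cannot reshape array of size 3 into shape (3,3)
```

```bash
python3 - <<'E'
s=open('h.py').read()
s=s.replace('    return c\n','    else: c["rotation"]=R.from_euler("xyz",c["rotation"]).as_matrix()\n    return c\n')
open('h.py','w').write(s)
E
cat > look.py <<'E'
from h import *
hz=dict(desiccator=0,lid_grip=.177,tap_grip=.179,mat=0,pan=.05,ethanol=0,timer=0,film_carton=0,lid=.062,sample_center=.079,sample=.03)
def look(n,f,hz=hz):
    c=cam(n); cv2.imwrite(f"pics/{f}.png",c["img"]); print(n,np.round(c["eye"],3))
    for l in hz:
        for r in place_of(n,l)[:2]: print(l,np.round(r["at"],1),round(r["conf"],2),np.round(hit(c,r["at"],hz[l]),4))
    return c
E
python3 - <<'E'
from look import *
look("top","top0"); look("side","side0")
a,b=[cv2.imread(f"pics/{n}0.png") for n in("top","side")]
cv2.imwrite("pics/both0.png",cv2.resize(np.vstack([a,b]),(400*1,600)))
E
```

```text
top [ 0.463 -0.174  0.977]
desiccator [166.6 207.1] 0.41 [ 0.6674 -0.0273  0.    ]
lid_grip [223.2 148.1] 0.98 [0.52   0.0554 0.177 ]
tap_grip [196.3 146.9] 0.8 [0.5713 0.0596 0.179 ]
mat [242.5 375.8] 0.58 [ 0.4931 -0.4219  0.    ]
mat [172.9 310.1] 0.16 [ 0.655  -0.2695  0.    ]
pan [210.4 263.5] 0.58 [ 0.5601 -0.1618  0.05  ]
pan [197.1 145.2] 0.54 [0.5869 0.101  0.05  ]
ethanol [167.6 210.2] 0.66 [ 0.665  -0.0347  0.    ]
timer [171.2 314.3] 0.84 [ 0.6592 -0.2794  0.    ]
film_carton [171.5 395. ] 0.66 [ 0.6611 -0.4719  0.    ]
lid [228.8 167. ] 0.67 [0.5166 0.0465 0.062 ]
side [-0.023  0.793  0.618]
desiccator [303.4 236.1] 0.67 [0.5196 0.0554 0.    ]
lid_grip [226.7 233.6] 0.57 [0.5248 0.053  0.177 ]
tap_grip [220.5 211. ] 0.67 [0.577  0.0586 0.179 ]
mat [224.2 347.8] 0.82 [ 0.4874 -0.4383  0.    ]
pan [236.7 276.7] 0.69 [ 0.5618 -0.1735  0.05  ]
timer [229.2 265.1] 0.43 [ 0.6638 -0.2796  0.    ]
film_carton [209.4 297.2] 0.9 [ 0.6581 -0.4479  0.    ]
film_carton [222.8 212.7] 0.38 [ 0.808  -0.2314  0.    ]
lid [277.1 234. ] 0.7 [0.5249 0.0542 0.062 ]
```

View pics/top0.png

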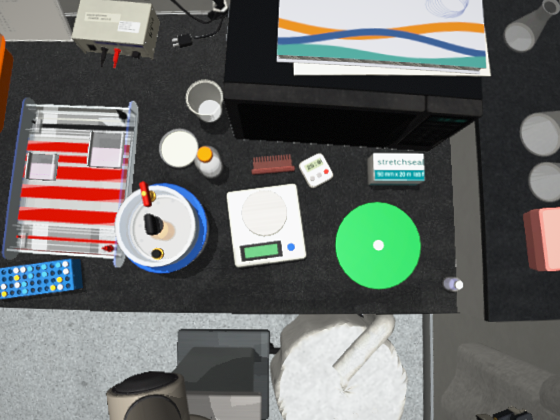

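View pics/side0.png

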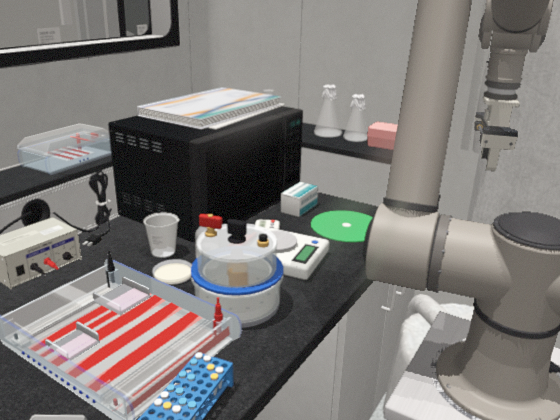

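```bash
cat >> look.py <<'E'
def go(x,y,z,yaw=None,n=8):
    s=observe(); p=np.array(s["tool_pos"]); w=s["tool_rot"][2]
    Rt=R.from_euler('xyz',s["tool_rot"]).as_matrix(); d=Rt.T@(np.array([x,y,z])-p)*1000
    roll=0 if yaw is None else (w-yaw+np.pi)%(2*np.pi)-np.pi
    print("shift mm",np.round(d,1),"then roll",round(roll,3),"| per row of",n,np.round(d/n,2),round(roll/n,4))
def st():
    s=observe(); print({k:np.round(s[k],4).tolist() for k in("time","qpos","tool_pos","tool_rot","contact_force","torque","opening")})
E
python3 -m inch '[[[38,-30,-8,0],[38,-30,-8,0],[38,-30,-8,0],[38,-30,-8,0],[38,-30,-8,0],[38,-30,-8,0],[38,-30,-8,0],[38,-30,-8,0],[38,-30,-8,0],[38,-30,-8,0]]]'
python3 -m inch '[[[35,-28,0,0],[35,-28,0,0],[35,-28,0,0],[20,-20,0,0],[0,0,0,0.11],[0,0,0,0.11],[0,0,0,0],[0,0,0,0]]]'
python3 - <<'E'
from look import *
try: print(grip_point_offset)
except Exception as e: print(e)
st()
look("wrist","w1",{k:hz[k] for k in("lid_grip","tap_grip","pan","ethanol","sample_center","desiccator")})
c=cam("top"); print([np.round(hit(c,[244.5,378],.004),4)])
E
```

```text
time: 2.6
tool_pos: [0.4308, -0.0987, 0.3072]
tool_rot: [3.141, -0.0, 0.306]
contact_force: [0.7, -0.5, 0.5]
opening: 0.0918
time: 3.6
tool_pos: [0.518, 0.0366, 0.3067]
tool_rot: [3.142, -0.0, 0.088]
contact_force: [-1.0, -0.0, 0.3]
opening: 0.0922
0.0188
{'time': 3.6, 'qpos': [-0.0771, 0.2815, 1.3899, -0.0, 1.4702, 1.4059], 'tool_pos': [0.518, 0.0366, 0.3067], 'tool_rot': [3.1416, -0.0, 0.0878], 'contact_force': [-0.9676, -0.0057, 0.2764], 'torque': [-0.0305, -0.0394, 0.0091], 'opening': 0.0922}
wrist [0.599 0.044 0.464]
lid_grip [198.1 264.3] 0.58 [0.519  0.0532 0.177 ]
tap_grip [131.6 256.8] 0.62 [0.576  0.0635 0.179 ]
pan [155.9 447.7] 0.92 [ 0.5582 -0.1658  0.05  ]
ethanol [ 53.8 352.7] 0.65 [ 0.6704 -0.0394  0.    ]
[array([ 0.4884, -0.426 ,  0.004 ])]
```

View pics/w1.png

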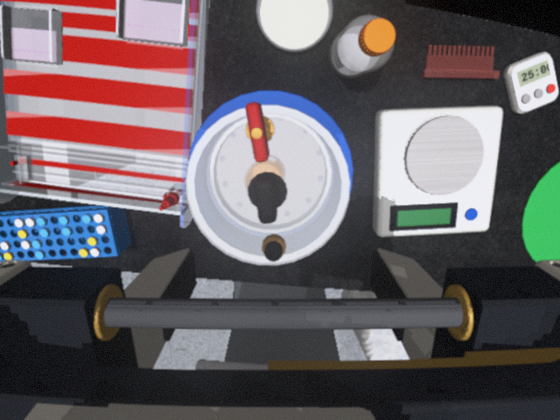

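```bash
cat >> look.py <<'E'
def redbar(c,r0,r1,c0,c1,z=.192):
    h=cv2.cvtColor(c["img"],cv2.COLOR_BGR2HSV); m=((h[...,0]<8)|(h[...,0]>172))&(h[...,1]>150)&(h[...,2]>60)
    m[:r0]=0;m[r1:]=0;m[:,:c0]=0;m[:,c1:]=0
    P=np.array([hit(c,[v,u],z)[:2] for v,u in zip(*np.nonzero(m))])
    q=P.mean(0); w,V=np.linalg.eigh(np.cov((P-q).T)); a=V[:,1]*np.sign(V[0,1])
    print("red n",len(P),"c",np.round(q,4),"ang",round(np.arctan2(a[1],a[0]),3),"len",np.ptp((P-q)@a),"wid",np.ptp((P-q)@V[:,0]))
E
python3 - <<'E'
from look import *
c=cam("wrist"); redbar(c,90,175,235,280)
c=cam("top"); redbar(c,178,212,132,156)
c=cam("side"); print(place_of("side","tap_grip")[0])
E
```

```text
red n 538 c [0.578  0.0631] ang 0.232 len 0.04505132887964397 wid 0.009776873480525448
red n 115 c [0.5779 0.0609] ang 0.28 len 0.04901037743635632 wid 0.016039913958246912
{'at': [220.0, 210.8], 'conf': 0.83}
```

```bash
python3 - <<'E'
from look import *
go(.576,.062,.164,.2)
E
```

```text
shift mm [ 60.  -20.3 142.7] then roll -0.114 | per row of 8 [ 7.49 -2.54 17.84] -0.0143
```

```bash
python3 -m inch '[[[30,-10,20,0],[30,-10,30,0],[0,0,30,0],[0,0,0,-0.114],[0,0,0,0],[0,0,0,0]]]'
python3 - <<'E'
from look import *
st();c=look("wrist","w2",{k:hz[k] for k in("lid_grip","tap_grip")})
go(.576,.062,.164,.2)
E
```

```text
time: 4.95
tool_pos: [0.5763, 0.0617, 0.2272]
tool_rot: [3.141, -0.001, 0.198]
contact_force: [-0.8, 0.0, -1.2]
opening: 0.0918
{'time': 4.95, 'qpos': [-0.0255, 0.4419, 1.3682, -0.0001, 1.3304, 1.3476], 'tool_pos': [0.5763, 0.0617, 0.2272], 'tool_rot': [3.1413, -0.001, 0.1977], 'contact_force': [-0.7759, 0.0489, -1.1779], 'torque': [-0.007, -0.0326, 0.02], 'opening': 0.0918}
wrist [0.656 0.078 0.385]
lid_grip [308.2 279.5] 0.93 [0.5201 0.0529 0.177 ]
tap_grip [238.1 275. ] 0.93 [0.5732 0.0663 0.179 ]
shift mm [-0.2 -0.4 63.2] then roll -0.001 | per row of 8 [-0.03 -0.05  7.9 ] -0.0002
```

View pics/w2.png

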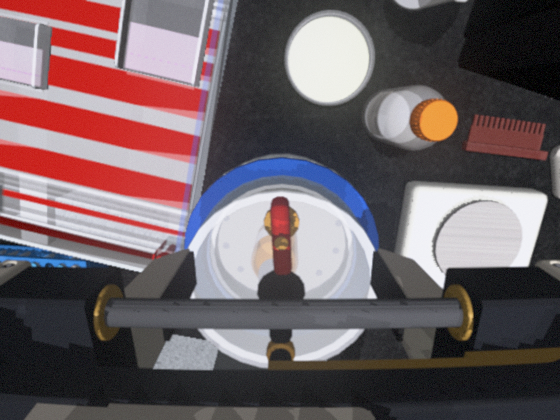

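```bash
python3 -m inch '[[[0,0,25,0],[0,0,25,0],[0,0,13,0],[0,0,0,0]]]'
python3 -m inch '[[[0,0,0,0],[0,0,0,0],[0,0,0,0],[0,0,0,0],[0,0,0,0],[0,0,0,0],[0,0,0,0],[0,0,0,0]]]' 1 25
python3 -c "from look import *; st()"
```

```text
time: 5.6
tool_pos: [0.5758, 0.0617, 0.1632]
tool_rot: [-3.141, 0.001, 0.2]
contact_force: [0.2, 0.5, 0.3]
opening: 0.0921
time: 6.6
tool_pos: [0.576, 0.0618, 0.1636]
tool_rot: [-3.141, 0.0, 0.2]
contact_force: [-0.2, 2.6, -0.4]
opening: 0.0166
{'time': 6.6, 'qpos': [-0.0254, 0.4951, 1.4635, 0.0002, 1.1832, 1.3455], 'tool_pos': [0.576, 0.0618, 0.1636], 'tool_rot': [-3.1413, 0.0001, 0.1998], 'contact_force': [-0.1886, 2.6111, -0.3649], 'torque': [0.4102, 0.0456, 0.0033], 'opening': 0.0166}
```

```bash
python3 -m inch '[[[0,0,0,0],[0,0,0,0],[0,0,0,-0.1],[0,0,0,-0.1],[0,0,0,-0.1]]]'
python3 -c "from look import *; st()"
```

```text
time: 7.22
tool_pos: [0.576, 0.062, 0.1637]
tool_rot: [-3.141, -0.0, 0.503]
contact_force: [-0.4, 2.9, 0.3]
opening: 0.0141
{'time': 7.225, 'qpos': [-0.0253, 0.495, 1.4636, 0.0005, 1.1832, 1.0424], 'tool_pos': [0.576, 0.062, 0.1637], 'tool_rot': [-3.141, -0.0, 0.503], 'contact_force': [-0.4202, 2.9284, 0.3349], 'torque': [0.3587, 0.0498, -0.0785], 'opening': 0.0141}
```

```bash
python3 -m inch '[[[0,0,0,-0.13],[0,0,0,-0.13],[0,0,0,-0.13],[0,0,0,-0.13],[0,0,0,-0.13],[0,0,0,-0.13],[0,0,0,-0.13],[0,0,0,-0.13],[0,0,0,-0.13],[0,0,0,-0.02]]]'
python3 - <<'E'
from look import *
st(); c=look("top","top2",{k:hz[k] for k in("lid_grip","tap_grip")}); redbar(c,178,212,125,165)
E
```

```text
time: 8.48
tool_pos: [0.5755, 0.0619, 0.1636]
tool_rot: [-3.14, -0.0, 1.69]
contact_force: [-1.7, 2.6, 0.9]
opening: 0.0141
{'time': 8.475, 'qpos': [-0.0253, 0.4949, 1.464, 0.0001, 1.184, -0.1442], 'tool_pos': [0.5755, 0.0619, 0.1636], 'tool_rot': [-3.1404, -0.0003, 1.6897], 'contact_force': [-1.7183, 2.5887, 0.8914], 'torque': [0.3245, 0.3876, -0.1425], 'opening': 0.0141}
top [ 0.463 -0.174  0.977]
lid_grip [224.3 147.3] 0.95 [0.5179 0.0569 0.177 ]
tap_grip [198.  148.9] 0.36 [0.568  0.0555 0.179 ]
red n 4 c [0.5754 0.0397] ang 1.285 len 0.020666219566338375 wid 0.0035892324749708087
```

```bash
python3 -m inch '[[[0,0,0,-0.07],[0,0,0,0]]]'
python3 -c "from look import *; st()"
python3 -m inch '[[[0,0,0,0],[0,0,0,0],[0,0,0,0],[0,0,-30,0],[0,0,-40,0],[0,0,0,0]]]' 0.4
python3 - <<'E'
from look import *
st(); c=look("wrist","w3",{k:hz[k] for k in("lid_grip","tap_grip")});look("side","s3",{k:hz[k] for k in("lid_grip","tap_grip")})
E
```

```text
time: 8.88
tool_pos: [0.5759, 0.0615, 0.1636]
tool_rot: [-3.141, 0.0, 1.758]
contact_force: [-2.8, 0.1, 0.7]
opening: 0.0138
{'time': 8.875, 'qpos': [-0.0257, 0.4951, 1.4637, -0.0004, 1.1833, -0.2127], 'tool_pos': [0.5759, 0.0615, 0.1636], 'tool_rot': [-3.1411, 0.0003, 1.7579], 'contact_force': [-2.819, 0.0914, 0.6927], 'torque': [-0.0061, 0.3019, -0.059], 'opening': 0.0138}
time: 9.62
tool_pos: [0.5779, 0.0616, 0.2372]
tool_rot: [3.134, 0.002, 1.759]
contact_force: [0.9, -0.9, -0.2]
opening: 0.0275
{'time': 9.625, 'qpos': [-0.0255, 0.4344, 1.3526, -0.0002, 1.3473, -0.2142], 'tool_pos': [0.5779, 0.0616, 0.2372], 'tool_rot': [3.1344, 0.0017, 1.7595], 'contact_force': [0.9066, -0.8569, -0.2106], 'torque': [-0.0271, -0.1461, -0.0129], 'opening': 0.0275}
wrist [0.562 0.142 0.395]
lid_grip [226.1 193.8] 0.67 [0.5187 0.0513 0.177 ]
tap_grip [226.7 279.9] 0.56 [0.5768 0.0626 0.179 ]
side [-0.023  0.793  0.618]
lid_grip [225.8 234.3] 0.92 [0.5261 0.0489 0.177 ]
tap_grip [220.  211.3] 0.8 [0.578  0.0564 0.179 ]
```

View pics/w3.png

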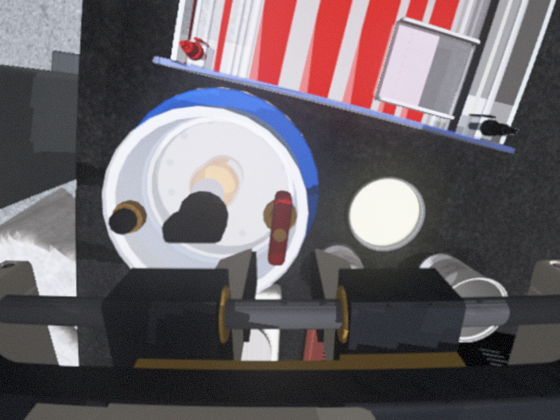

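```bash
python3 -c "
from look import *
go(.5195,.052,.237,.19)"
```

```text
shift mm [  1.  -56.9  -4.4] then roll 1.57 | per row of 8 [ 0.13 -7.11 -0.55] 0.1962
```

```bash
python3 -m inch '[[[1,-28.5,0,0],[0,-28.5,0,0.17],[0,0,0,0.175],[0,0,0,0.175],[0,0,0,0.175],[0,0,0,0.175],[0,0,0,0.175],[0,0,0,0.175],[0,0,0,0.175],[0,0,0,0.175]]]' -0.5
python3 -m inch '[[[0,0,0,0],[0,0,0,0]]]'
python3 - <<'E'
from look import *
c=look("wrist","w4",{k:hz[k] for k in("lid_grip","tap_grip")})
go(.5195,.052,.160,.19)
E
```

```text
time: 11.18
tool_pos: [0.5196, 0.052, 0.2329]
tool_rot: [-3.141, 0.001, 0.184]
contact_force: [-0.4, 0.3, -0.3]
opening: 0.0686
time: 11.42
tool_pos: [0.5198, 0.052, 0.2333]
tool_rot: [-3.141, 0.001, 0.193]
contact_force: [-0.3, 0.8, 0.3]
opening: 0.0691
wrist [0.6   0.068 0.391]
lid_grip [228.  284.7] 0.74 [0.5218 0.0512 0.177 ]
tap_grip [146.6 282.5] 0.81 [0.5752 0.0631 0.179 ]
tap_grip [231.7 285.5] 0.69 [0.52   0.0503 0.179 ]
shift mm [-0.4 -0.1 73.6] then roll 0.001 | per row of 8 [-0.04 -0.01  9.2 ] 0.0002
```

```bash
python3 -m inch '[[[0,0,25,0],[0,0,25,0],[0,0,18,0],[0,0,5,0],[0,0,0,0]]]'
python3 -m inch '[[[0,0,0,0],[0,0,0,0],[0,0,0,0],[0,0,0,0],[0,0,0,0],[0,0,0,0],[0,0,0,0],[0,0,0,0]]]' 1 45
python3 -c "from look import *; st()"
```

```text
time: 12.2
tool_pos: [0.5201, 0.052, 0.1609]
tool_rot: [3.141, -0.0, 0.19]
contact_force: [0.3, -0.5, 0.7]
opening: 0.069
time: 13.2
tool_pos: [0.52, 0.0518, 0.1607]
tool_rot: [3.141, -0.0, 0.19]
contact_force: [1.1, -1.3, 1.2]
opening: 0.016
{'time': 13.2, 'qpos': [-0.0472, 0.4006, 1.6302, -0.0003, 1.1106, 1.334], 'tool_pos': [0.52, 0.0518, 0.1607], 'tool_rot': [3.1413, -0.0, 0.1898], 'contact_force': [1.1401, -1.2632, 1.2436], 'torque': [-0.2053, 0.0042, -0.0387], 'opening': 0.016}
```

Gripped at exactly 16 mm. Lift slowly at first, checking the force.

```bash
python3 -m inch '[[[0,0,-4,0],[0,0,-6,0],[0,0,-8,0],[0,0,0,0]]]'
python3 -c "from look import *; st()"
```

```text
time: 13.7
tool_pos: [0.5204, 0.052, 0.1795]
tool_rot: [3.141, -0.002, 0.19]
contact_force: [-0.0, 0.5, -6.2]
opening: 0.0158
{'time': 13.7, 'qpos': [-0.047, 0.3806, 1.6043, -0.0, 1.1551, 1.334], 'tool_pos': [0.5204, 0.052, 0.1795], 'tool_rot': [3.1412, -0.0016, 0.1898], 'contact_force': [-0.017, 0.5046, -6.1994], 'torque': [0.0001, -0.0244, -0.0278], 'opening': 0.0158}
```

```bash
python3 -m inch '[[[0,0,-20,0],[0,0,-25,0],[0,0,-25,0],[0,0,-25,0],[0,0,-10,0],[0,0,0,0]]]'
python3 -c "
from look import *
st();go(.489,-.427,.277,None,14)"
```

```text
time: 14.45
tool_pos: [0.5199, 0.052, 0.2837]
tool_rot: [3.141, -0.0, 0.19]
contact_force: [0.0, 0.3, -7.6]
opening: 0.0159
{'time': 14.45, 'qpos': [-0.047, 0.2988, 1.4281, -0.0001, 1.4143, 1.334], 'tool_pos': [0.5199, 0.052, 0.2837], 'tool_rot': [3.1414, -0.0005, 0.1898], 'contact_force': [0.0463, 0.3182, -7.5729], 'torque': [0.0632, -0.0036, -0.0085], 'opening': 0.0159}
shift mm [-120.8  464.5    6.7] then roll 0 | per row of 14 [-8.63 33.18  0.48] 0.0
```

```bash
python3 -m inch '[[[-4,15,0,0],[-7,25,0,0],[-9,35,0,0],[-9,35,0,0],[-9,35,0,0],[-9,35,0,0],[-9,35,0,0],[-9,35,0,0],[-9,35,0,0],[-9,35,0,0]]]'
python3 -m inch '[[[-9,35,0,0],[-9,35,0,0],[-7,25,0,0],[-4,15,0,0],[0,0,0,0],[0,0,0,0]]]'
python3 - <<'E'
from look import *
st()
h={k:hz[k] for k in("mat",)}
look("wrist","w5",h);look("side","s5",h);c=look("top","t5",{**h,"lid_grip":.299})
def green(n):
    c=cam(n);h=cv2.cvtColor(c["img"],cv2.COLOR_BGR2HSV);m=((abs(h[...,0].astype(int)-62)<12)&(h[...,1]>120)&(h[...,2]>70)).astype(np.uint8)
    k,l,s,cc=cv2.connectedComponentsWithStats(m);i=1+np.argmax(s[1:,4]);print(n,s[i],np.round(hit(c,cc[i][::-1],.004),4))
for n in("top","side","wrist"):green(n)
cv2.imwrite("pics/m5.png",np.hstack([cv2.imread(f"pics/{f}.png")[::,80:480] for f in("w5","s5")]))
E
```

```text
time: 15.7
tool_pos: [0.4976, -0.2798, 0.2823]
tool_rot: [-3.14, 0.002, 0.189]
contact_force: [-0.2, 0.3, -6.8]
opening: 0.0158
time: 16.45
tool_pos: [0.4911, -0.3905, 0.2835]
tool_rot: [-3.141, 0.0, 0.19]
contact_force: [0.7, 0.3, -7.1]
opening: 0.0156
{'time': 16.45, 'qpos': [-0.794, 0.5074, 1.109, 0.0004, 1.5261, 0.5863], 'tool_pos': [0.4911, -0.3905, 0.2835], 'tool_rot': [-3.1406, 0.0001, 0.1905], 'contact_force': [0.7485, 0.3323, -7.0875], 'torque': [0.0516, -0.0618, -0.0027], 'opening': 0.0156}
wrist [ 0.571 -0.375  0.441]
side [-0.023  0.793  0.618]
mat [224.8 347.1] 0.76 [ 0.4874 -0.4335  0.    ]
mat [208.1 296.9] 0.31 [ 0.6637 -0.4559  0.    ]
top [ 0.463 -0.174  0.977]
top [335 242  14  34  58] [ 0.4579 -0.3345  0.004 ]
side [ 311  211   68   32 1220] [ 0.4786 -0.4219  0.004 ]
wrist [ 62 144  57  20 903] [ 0.4639 -0.1338  0.004 ]
```

View pics/m5.png

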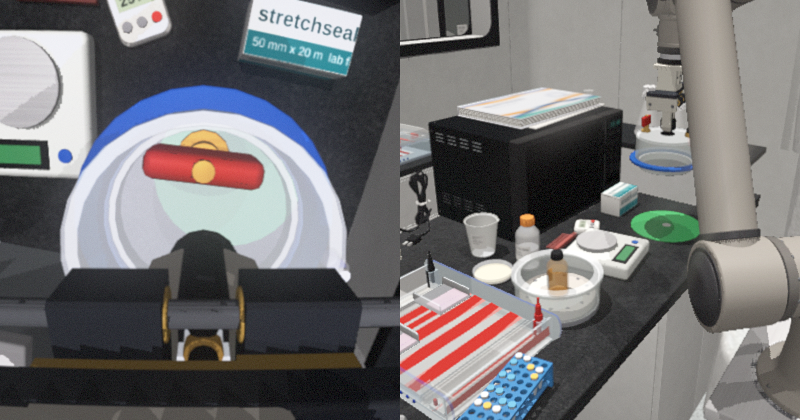

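```bash
python3 - <<'E'
from look import *
for n in("top","side"):
    c=cam(n); im=cv2.imread(f"pics/{n}0.png"); h=cv2.cvtColor(im,cv2.COLOR_BGR2HSV)
    m=((abs(h[...,0].astype(int)-62)<12)&(h[...,1]>120)&(h[...,2]>70)).astype(np.uint8)
    k,l,s,cc=cv2.connectedComponentsWithStats(m);i=1+np.argmax(s[1:,4]);x,y,w,hh,_=s[i]
    hull=cv2.convexHull(np.argwhere(l==i)[:,::-1].astype(np.int32)); P=np.array([hit(c,[v,u],.004)[:2] for u,v in hull[:,0]])
    print(n,s[i],"circle",cv2.minEnclosingCircle(P.astype(np.float32)))
    d=(h[...,1]<70)&(h[...,2]>150); d[:y+hh//4]=0;d[y+3*hh//4:]=0;d[:,:x+w//4]=0;d[:,x+3*w//4:]=0
    q=np.argwhere(d).mean(0); print("dot",q,hit(c,q,.004))
    print("dessic/pan:",[ (k,np.round(hit(c,px_,z),4).tolist()) for k,px_,z in ([("pan",(210.4,263.5),.05)] if n=="top" else [("pan",(236.7,276.7),.05)])])
c=cam("side"); 
for l,z in(("lid_grip",.299),("sample_center",.079),("sample",.03),("desiccator",0),("pan",.05)):
  for n in("side","top"):
    c=cam(n)
    for r in place_of(n,l)[:2]: print(n,l,np.round(r["at"],1),round(r["conf"],2),np.round(hit(c,r["at"],z),4))
E
```

```text
top [ 335  202   86   88 5828] circle ((0.48776501417160034, -0.4257558286190033), 0.1013108640909195)
dot [244.6091954  378.02298851] [ 0.48810712 -0.42604475  0.004     ]
dessic/pan: [('pan', [0.5601, -0.1618, 0.05])]
side [ 311  211   61   31 1308] circle ((0.4866158962249756, -0.42319759726524353), 0.10244083404541016)
dot [224.45454545 345.87878788] [ 0.48795137 -0.42574718  0.004     ]
dessic/pan: [('pan', [0.5618, -0.1735, 0.05])]
side lid_grip [121.1 345.7] 0.55 [ 0.5072 -0.4148  0.299 ]
side sample_center [269.2 238.6] 0.56 [0.5187 0.0463 0.079 ]
top sample_center [231.  159.3] 0.6 [0.5107 0.0587 0.079 ]
side sample [292.7 238.7] 0.94 [0.5117 0.0565 0.03  ]
side sample [270.1 238.3] 0.41 [ 0.5661 -0.0179  0.03  ]
top sample [231.  166.6] 0.76 [0.5135 0.0549 0.03  ]
side desiccator [305.2 238.3] 0.81 [0.5119 0.0582 0.    ]
top desiccator [230.8 169.9] 0.85 [0.5156 0.0545 0.    ]
side pan [238.5 280.5] 0.59 [ 0.5489 -0.1704  0.05  ]
```

```bash
python3 -c "
from look import *
go(.488,-.426,.109,None)"
```

```text
shift mm [ -9.5  33.3 174.7] then roll 0 | per row of 8 [-1.19  4.17 21.84] 0.0
```

```bash
python3 -m inch '[[[-4,12,0,0],[-4,14,10,0],[-1.5,7.3,20,0],[0,0,30,0],[0,0,30,0],[0,0,30,0],[0,0,25,0],[0,0,16,0],[0,0,8,0],[0,0,3,0]]]'
python3 -m inch '[[[0,0,2,0],[0,0,0,0]]]'
python3 -c "
from look import *
st();go(.488,-.426,.1027,None)"
```

```text
time: 19.35
tool_pos: [0.4881, -0.4264, 0.1117]
tool_rot: [3.141, -0.0, 0.19]
contact_force: [0.3, 0.1, -6.4]
opening: 0.0157
time: 19.6
tool_pos: [0.4882, -0.4261, 0.1104]
tool_rot: [3.141, -0.001, 0.19]
contact_force: [1.3, -0.1, -7.0]
opening: 0.0156
{'time': 19.6, 'qpos': [-0.8357, 0.6659, 1.3105, -0.0001, 1.164, 0.5452], 'tool_pos': [0.4882, -0.4261, 0.1104], 'tool_rot': [3.1405, -0.0006, 0.1899], 'contact_force': [1.3395, -0.1097, -6.9967], 'torque': [0.0277, 0.0143, -0.0235], 'opening': 0.0156}
shift mm [-0.2 -0.2  7.7] then roll 0 | per row of 8 [-0.03 -0.02  0.96] 0.0
```

```bash
python3 -m inch '[[[0,0,2,0],[0,0,2,0],[0,0,1,0],[0,0,1,0],[0,0,0.5,0],[0,0,0,0]]]'
```

```text
time: 20.35
tool_pos: [0.488, -0.4259, 0.1032]
tool_rot: [3.142, 0.0, 0.19]
contact_force: [-0.1, -1.4, -6.6]
opening: 0.0157
```

```bash
python3 -m inch '[[[0,0,0.7,0],[0,0,0.7,0],[0,0,0,0]]]'
```

```text
time: 20.72
tool_pos: [0.4881, -0.4261, 0.1027]
tool_rot: [3.141, -0.0, 0.19]
contact_force: [-0.9, 1.6, 2.1]
opening: 0.0155
```

```bash
python3 -m inch '[[[0,0,0,0],[0,0,0,0],[0,0,0,0],[0,0,0,0],[0,0,-20,0],[0,0,-40,0],[0,0,-50,0],[0,0,-40,0],[0,0,0,0]]]' -0.1
python3 - <<'E'
from look import *
st(); go(.48,-.17,.26,.19)
c=look("wrist","w6",{"lid_grip":.119,"tap_grip":.121,"lid":.004}); look("side","s6",{"lid_grip":.119,"lid":.004})
look("top","t6",{"lid_grip":.119})
E
```

```text
time: 21.85
tool_pos: [0.4891, -0.4271, 0.2561]
tool_rot: [3.135, -0.004, 0.19]
contact_force: [-0.8, 0.1, -0.7]
opening: 0.0504
{'time': 21.85, 'qpos': [-0.8357, 0.5577, 1.0973, -0.0001, 1.4786, 0.5452], 'tool_pos': [0.4891, -0.4271, 0.2561], 'tool_rot': [3.1347, -0.0041, 0.1899], 'contact_force': [-0.7984, 0.1426, -0.6525], 'torque': [-0.0122, -0.0084, -0.0402], 'opening': 0.0504}
shift mm [  39.6 -254.2   -5.5] then roll -0.0 | per row of 8 [  4.95 -31.77  -0.69] -0.0
wrist [ 0.569 -0.411  0.414]
lid_grip [199.  281.2] 0.64 [ 0.4891 -0.4265  0.119 ]
tap_grip [136.9 277.8] 0.95 [ 0.5431 -0.4132  0.121 ]
lid [177.5 282.6] 0.56 [ 0.4855 -0.4292  0.004 ]
side [-0.023  0.793  0.618]
lid_grip [185.6 346.7] 0.61 [ 0.4954 -0.4269  0.119 ]
lid_grip [223.8 344.7] 0.57 [ 0.396  -0.1992  0.119 ]
lid [224.8 346.7] 0.88 [ 0.4851 -0.425   0.004 ]
top [ 0.463 -0.174  0.977]
```

```bash
python3 -m inch '[[[4,-20,0,0],[5.5,-35,0,0],[5.5,-35,0,0],[5.5,-35,0,0],[5.5,-35,0,0],[5.5,-35,0,0],[5,-35,0,0],[3,-24,0,0],[0,0,0,0],[0,0,0,0]]]'
python3 - <<'E'
from look import *
st(); c=look("wrist","w7",{"pan":.05,"ethanol":0,"sample_center":.079,"sample":.03,"desiccator":0}); look("top","t7",{"pan":.05,"sample_center":.079,"sample":.03,"desiccator":0})
E
```

```text
time: 23.55
tool_pos: [0.479, -0.1696, 0.2518]
tool_rot: [3.141, -0.0, 0.19]
contact_force: [0.6, -1.0, -0.3]
opening: 0.0503
{'time': 23.55, 'qpos': [-0.491, 0.2916, 1.5259, -0.0004, 1.3236, 0.8901], 'tool_pos': [0.479, -0.1696, 0.2518], 'tool_rot': [3.141, -0.0001, 0.1898], 'contact_force': [0.6324, -0.9598, -0.2898], 'torque': [0.0334, -0.0108, -0.0033], 'opening': 0.0503}
wrist [ 0.559 -0.154  0.409]
pan [109.2 289.3] 0.66 [ 0.5561 -0.1616  0.05  ]
sample_center [113.6  60.9] 0.62 [0.5131 0.0569 0.079 ]
desiccator [106.8 104.4] 0.93 [0.519  0.0537 0.    ]
top [ 0.463 -0.174  0.977]
pan [167.  210.8] 0.38 [ 0.6561 -0.0431  0.05  ]
sample_center [227.7 157.2] 0.92 [0.5176 0.0635 0.079 ]
sample [231.7 166.9] 0.72 [0.5119 0.0542 0.03  ]
desiccator [228.3 172.3] 0.78 [0.5215 0.0491 0.    ]
```

View pics/w7.png

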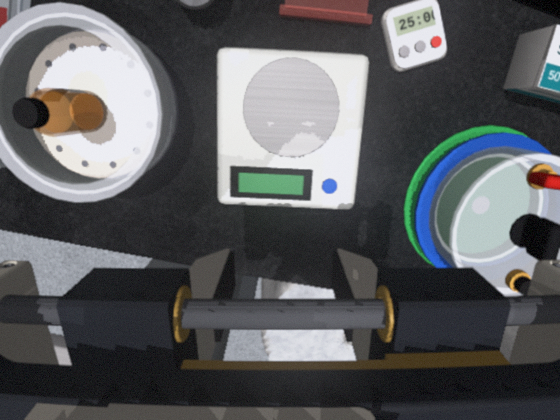

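```bash
python3 - <<'E'
from look import *
c=cam("wrist"); print("pan",hit(c,[107,291],.05),"cap",hit(c,[112,31],.126))
c=cam("top"); print("pan top",hit(c,[212,264],.05))
go(.46,.055,.25,.19)
E
```

```text
pan [ 0.55830948 -0.1622644   0.05      ] cap [0.51651304 0.05407933 0.126     ]
pan top [ 0.55658757 -0.16291457  0.05      ]
shift mm [  23.8 -223.6    1.8] then roll -0.0 | per row of 8 [  2.97 -27.95   0.22] -0.0
```

```bash
python3 -m inch '[[[3,-20,0,0],[3,-32,0,0],[3,-35,0,0],[3,-35,0,0],[3,-35,0,0],[3,-35,0,0],[3,-22,0,0],[3,-10,0,0],[0,0,0,0],[0,0,0,0]]]'
python3 - <<'E'
from look import *
st(); c=look("wrist","w8",{"sample_center":.079,"sample":.03,"desiccator":0}); 
E
```

```text
time: 25.45
tool_pos: [0.4602, 0.055, 0.2517]
tool_rot: [3.141, 0.0, 0.189]
contact_force: [0.0, -0.7, -0.1]
opening: 0.0505
{'time': 25.45, 'qpos': [-0.0464, 0.2083, 1.6389, -0.0004, 1.2945, 1.3351], 'tool_pos': [0.4602, 0.055, 0.2517], 'tool_rot': [3.1413, 0.0002, 0.1894], 'contact_force': [0.027, -0.7365, -0.0767], 'torque': [-0.047, 0.002, 0.0309], 'opening': 0.0505}
wrist [0.541 0.071 0.409]
sample_center [136.1 291.2] 0.74 [0.5132 0.057  0.079 ]
sample [129.3 291.4] 0.66 [0.5164 0.0563 0.03  ]
desiccator [128.1 295.4] 0.7 [0.5168 0.0508 0.    ]
```

View pics/w8.png

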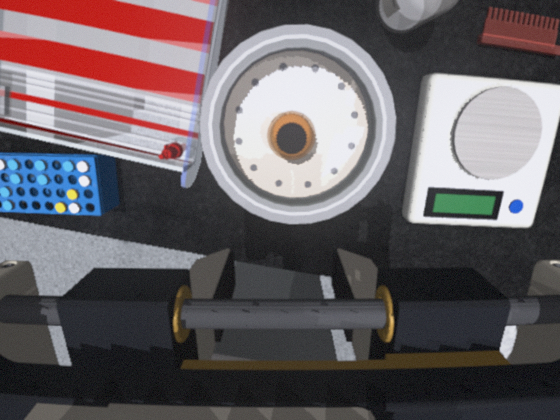

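```bash
python3 - <<'E'
from look import *
c=cam("wrist"); print("cap",hit(c,[138,292],.128),"body",hit(c,[135,291.5],.09),"rim",hit(c,[123.5,299],.08))
p=hit(c,[137,292],.11); go(p[0],p[1],.2517,.19)
E
```

```text
cap [0.51593377 0.05795024 0.128     ] body [0.51521849 0.05727437 0.09      ] rim [0.52634545 0.05197008 0.08      ]
shift mm [54.4  8.   0. ] then roll -0.001 | per row of 8 [6.81 1.   0.01] -0.0002
```

```bash
python3 -m inch '[[[15,2,0,0],[20,3,0,0],[15,2,0,0],[4.6,1.1,0,0],[0,0,30,0],[0,0,35,0],[0,0,30,0],[0,0,0,0]]]' -0.5
python3 -c "
from look import *
st();go(.5155,.0573,.068,.19)"
```

```text
time: 26.7
tool_pos: [0.514, 0.0578, 0.155]
tool_rot: [-3.141, 0.005, 0.19]
contact_force: [0.2, 0.1, -0.0]
opening: 0.0689
{'time': 26.7, 'qpos': [-0.0362, 0.4008, 1.6482, -0.0001, 1.0976, 1.3449], 'tool_pos': [0.514, 0.0578, 0.155], 'tool_rot': [-3.1406, 0.0049, 0.1897], 'contact_force': [0.1935, 0.1132, -0.0294], 'torque': [0.0358, -0.0607, 0.0056], 'opening': 0.0689}
shift mm [ 1.8  0.9 87. ] then roll -0.0 | per row of 8 [ 0.23  0.11 10.87] -0.0
```

```bash
python3 -m inch '[[[0,0,20,0],[0,0,25,0],[0,0,22,0],[0,0,13,0],[0,0,6,0],[0,0,0,0]]]'
python3 -m inch '[[[0,0,0,0],[0,0,0,0],[0,0,0,0],[0,0,0,0],[0,0,0,0],[0,0,0,0]]]' 1 20
python3 -c "
from look import *
st()"
```

```text
time: 27.45
tool_pos: [0.5157, 0.0578, 0.0712]
tool_rot: [3.141, -0.001, 0.19]
contact_force: [0.6, -0.7, -0.6]
opening: 0.0687
time: 28.2
tool_pos: [0.5156, 0.0578, 0.0711]
tool_rot: [3.141, -0.001, 0.19]
contact_force: [-0.3, 0.2, 5.8]
opening: 0.0443
{'time': 28.2, 'qpos': [-0.0361, 0.5108, 1.7416, -0.0002, 0.8884, 1.345], 'tool_pos': [0.5156, 0.0578, 0.0711], 'tool_rot': [3.1413, -0.0008, 0.1898], 'contact_force': [-0.2682, 0.2446, 5.7962], 'torque': [-0.0126, 0.0562, -0.0718], 'opening': 0.0443}
```

```bash
python3 -m inch '[[[0,0,0,0],[0,0,0,0],[0,0,2,0],[0,0,2,0],[0,0,0,0]]]' -0.2
python3 -m inch '[[[0,0,0,0],[0,0,0,0],[0,0,0,0],[0,0,0,0],[0,0,0,0],[0,0,0,0]]]' 1 25
python3 -c "
from look import *
st()"
```

```text
time: 28.82
tool_pos: [0.5151, 0.0578, 0.0665]
tool_rot: [-3.142, 0.001, 0.19]
contact_force: [-0.0, -0.3, 0.0]
opening: 0.0553
time: 29.58
tool_pos: [0.5154, 0.0578, 0.0668]
tool_rot: [3.141, -0.0, 0.19]
contact_force: [0.6, 0.8, 0.4]
opening: 0.0443
{'time': 29.575, 'qpos': [-0.0361, 0.5172, 1.7455, -0.0001, 0.8788, 1.3449], 'tool_pos': [0.5154, 0.0578, 0.0668], 'tool_rot': [3.1415, -0.0001, 0.1898], 'contact_force': [0.645, 0.8066, 0.3782], 'torque': [-0.0298, 0.0442, 0.0192], 'opening': 0.0443}
```

```bash
python3 -m inch '[[[0,0,-8,0],[0,0,-15,0],[0,0,-25,0],[0,0,-25,0],[0,0,-20,0],[0,0,-10,0],[0,0,0,0]]]'
python3 -c "
from look import *
st();go(.5575,-.1625,.168,None)"
```

```text
time: 30.45
tool_pos: [0.5156, 0.0578, 0.1706]
tool_rot: [3.141, -0.002, 0.19]
contact_force: [-0.8, 0.5, -0.8]
opening: 0.0444
{'time': 30.45, 'qpos': [-0.0361, 0.3827, 1.6281, -0.0001, 1.1291, 1.345], 'tool_pos': [0.5156, 0.0578, 0.1706], 'tool_rot': [3.1411, -0.0016, 0.1898], 'contact_force': [-0.7759, 0.5289, -0.8412], 'torque': [-0.0233, 0.0356, 0.0453], 'opening': 0.0444}
shift mm [ -0.4 224.3   2.8] then roll 0 | per row of 8 [-0.05 28.03  0.34] 0.0
```

```bash
python3 -m inch '[[[0,12,0,0],[0,24,0,0],[0,32,0,0],[0,35,0,0],[0,35,0,0],[0,35,0,0],[0,27,0,0],[0,16,0,0],[0,8,0,0],[0,0,0,0]]]'
python3 - <<'E'
from look import *
st();go(.5575,-.1625,.0885,None)
a=look("side","s9",{"sample":.134,"pan":.05})["img"]; b=look("wrist","w9",{"pan":.05})["img"]
cv2.imwrite("pics/m9.png",np.hstack([b[:,80:480],a[:,80:480]]))
E
```

```text
time: 31.7
tool_pos: [0.5574, -0.1621, 0.1695]
tool_rot: [-3.141, 0.001, 0.19]
contact_force: [0.0, 0.4, -0.7]
opening: 0.0443
{'time': 31.7, 'qpos': [-0.415, 0.4919, 1.4516, 0.0001, 1.1988, 0.9662], 'tool_pos': [0.5574, -0.1621, 0.1695], 'tool_rot': [-3.1411, 0.0005, 0.1895], 'contact_force': [0.0099, 0.4389, -0.7265], 'torque': [-0.0401, 0.0462, 0.0108], 'opening': 0.0443}
shift mm [ 0.   0.4 81. ] then roll 0 | per row of 8 [1.000e-02 6.000e-02 1.012e+01] 0.0
side [-0.023  0.793  0.618]
sample [208.7 272.3] 0.78 [ 0.561  -0.1492  0.134 ]
pan [236.8 275. ] 0.68 [ 0.5649 -0.1706  0.05  ]
wrist [ 0.638 -0.146  0.327]
pan [206.6 284.6] 0.79 [ 0.5554 -0.1631  0.05  ]
```

View pics/m9.png

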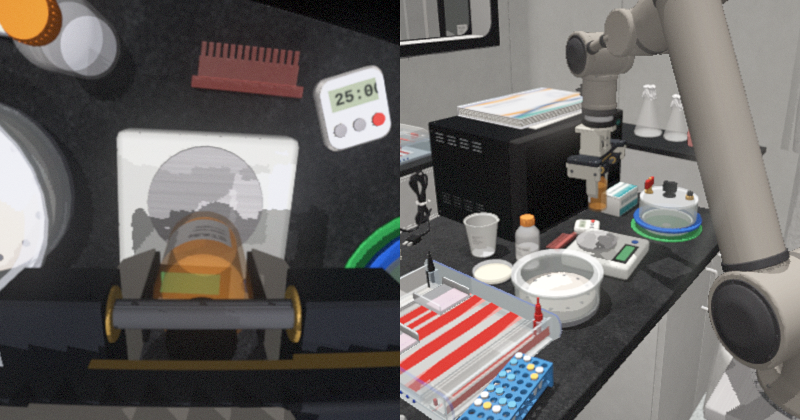

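```bash
python3 -m inch '[[[0,0,15,0],[0,0.4,22,0],[0,0,20,0],[0,0,12,0],[0,0,6,0],[0,0,2,0],[0,0,0,0]]]'
python3 -m inch '[[[0,0,1,0],[0,0,1,0],[0,0,1,0],[0,0,0,0]]]'
```

```text
time: 32.83
tool_pos: [0.558, -0.1627, 0.0933]
tool_rot: [3.141, -0.001, 0.19]
contact_force: [-0.1, -1.1, -0.9]
opening: 0.0447
time: 33.33
tool_pos: [0.5576, -0.1625, 0.0897]
tool_rot: [-3.142, 0.0, 0.19]
contact_force: [0.5, 0.3, -1.4]
opening: 0.0439
```

```bash
python3 -m inch '[[[0,0,1,0],[0,0,0.8,0],[0,0,0.5,0],[0,0,0.4,0],[0,0,0,0]]]'
```

```text
time: 33.95
tool_pos: [0.5577, -0.1626, 0.0871]
tool_rot: [3.141, 0.0, 0.19]
contact_force: [-0.6, 0.2, -2.1]
opening: 0.0441
```

```bash
python3 -c "
from look import *
st()"
```

```text
{'time': 33.95, 'qpos': [-0.4155, 0.5824, 1.5464, -0.0001, 1.0127, 0.9655], 'tool_pos': [0.5577, -0.1626, 0.0871], 'tool_rot': [3.1415, 0.0, 0.1898], 'contact_force': [-0.5546, 0.1618, -2.1436], 'torque': [0.0267, 0.0012, 0.0137], 'opening': 0.0441}
```

```bash
python3 -m inch '[[[0,0,0.5,0],[0,0,0,0]]]'; python3 -m inch '[[[0,0,0.5,0],[0,0,0,0]]]'
```

```text
time: 34.2
tool_pos: [0.5578, -0.1626, 0.0868]
tool_rot: [3.141, -0.0, 0.19]
contact_force: [-0.4, 1.2, 1.2]
opening: 0.0443
time: 34.45
tool_pos: [0.5579, -0.1626, 0.0868]
tool_rot: [3.141, -0.001, 0.19]
contact_force: [0.1, 0.2, 5.6]
opening: 0.0443
```

Seated. Release and back straight up, then check.

```bash
python3 -m inch '[[[0,0,0,0],[0,0,0,0],[0,0,0,0],[0,0,0,0],[0,0,-15,0],[0,0,-30,0],[0,0,-40,0],[0,0,-40,0],[0,0,-20,0],[-30,0,0,0]]]' -0.4
python3 -m inch '[[[-40,0,0,0],[-30,0,0,0],[0,0,0,0],[0,0,0,0]]]'
python3 - <<'E'
from look import *
st()
a=look("wrist","w10",{"pan":.05,"sample":.05,"sample_center":.099,"lid":.004})["img"]; b=look("side","s10",{"sample":.05,"sample_center":.099,"pan":.05,"lid":.004,"ethanol":0,"timer":0,"film_carton":0})["img"]
cv2.imwrite("pics/m10.png",np.hstack([a[:,80:480],b[:,80:480]]))
E
```

```text
time: 35.7
tool_pos: [0.5298, -0.1685, 0.2341]
tool_rot: [3.138, -0.005, 0.191]
contact_force: [-0.5, -0.1, -0.2]
opening: 0.0641
time: 36.2
tool_pos: [0.4602, -0.1816, 0.232]
tool_rot: [3.14, -0.002, 0.19]
contact_force: [0.6, -0.8, 0.1]
opening: 0.0643
{'time': 36.2, 'qpos': [-0.531, 0.281, 1.597, 0.0002, 1.2615, 0.8502], 'tool_pos': [0.4602, -0.1816, 0.232], 'tool_rot': [3.1404, -0.0016, 0.1896], 'contact_force': [0.6344, -0.7629, 0.059], 'torque': [0.0202, 0.0249, -0.0066], 'opening': 0.0643}
wrist [ 0.54  -0.166  0.39 ]
sample [ 85.9 284. ] 0.86 [ 0.5579 -0.164   0.05  ]
sample_center [ 82.4 281.1] 0.68 [ 0.5576 -0.1615  0.099 ]
sample_center [225.2 555.6] 0.58 [ 0.4855 -0.4441  0.099 ]
lid [195.1 485.6] 0.62 [ 0.4868 -0.4267  0.004 ]
side [-0.023  0.793  0.618]
sample [240.4 278.8] 0.6 [ 0.5471 -0.1594  0.05  ]
sample_center [220.8 281.6] 0.69 [ 0.5462 -0.1687  0.099 ]
pan [240.5 277.2] 0.84 [ 0.55   -0.1568  0.05  ]
pan [301.6 238.3] 0.35 [0.4758 0.1077 0.05  ]
lid [224.6 345.9] 0.91 [ 0.4875 -0.4249  0.004 ]
ethanol [269.4 206.6] 0.78 [ 0.6599 -0.0205  0.    ]
timer [230.2 266.1] 0.59 [ 0.6581 -0.2759  0.    ]
film_carton [212.  299.1] 0.68 [ 0.6439 -0.4344  0.    ]
```

View pics/m10.png

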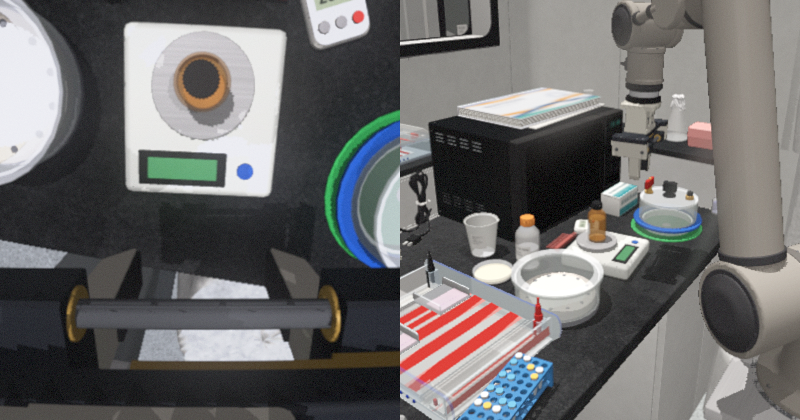

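```bash
python3 -c "
from cell import *
print(hand_in())"
```

```text
the job is handed in; nothing more can be done
None
```

The job is done and handed in, with the arm's clock at about 36 s of the 72 s allowed.

- **Vent tap:** I turned the tap to its stop. The bar stood crosswise in the wrist picture, about 1.46 rad from the lid's grip-to-tap line. That angle is read off the picture; I had no direct reading of the joint.
- **Lid:** It lifted off with only its own weight on the wrist, about 6–7 N, and I set it down on the mat. In the last checks it stood upright at (0.487, -0.426), against the measured mat centre (0.488, -0.426).
- **Bottle:** My first grasp pressed upward with 5.8 N, probably because the pads met the bottle's shoulder, so I re-gripped it about 4 mm lower. It now stands upright on the pan, placed at (0.5575, -0.1625), where I had measured the pan's centre.

**Last checks:** The gripper was clear and touching nothing. The wrist camera put the bottle within about 2 mm of the pan centre. The side camera's estimate was about 11 mm off in x, but its estimate of the pan shifts by a similar amount, so I put that down to its own error. In the side camera the ethanol bottle and timer read within about 15 mm of where they did at the start. The film carton read about 20 mm off its start reading. I never touched any of the three, so I put these differences down to the networks.

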